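Gauge a moulded flange housing both ways and show its face to the inspection camera

TASK

Check the moulded housing with the oblong flange: from the end of the steel gauge nearer the robot, slide it, flange crosswise, right through and out of the wide slot, then turn it a quarter and slide it back towards the robot right through and out of the narrow slot, keeping it down on the base plate all along each slot and never forcing it. Then lift it clear and finish holding it up: hub up, level and still over the middle of the upward-looking camera's ring light, its underside about 50 mm above the ring; the program ends while it is still held there. Do not touch the camera, and leave the round-flanged housing, the pellet jar and the green plaque where they are.

Things in the scene. Friction and masses are not known exactly. Their poses are not given: they have to be found in the camera images.
- housing_mid (a point): Centre (30 mm over its underside) of the workpiece, an off-white nylon two-bolt flange housing 60 mm high, 80 to 150 g. Oblong flange 62 (own x) x 44 (own y) x 8 mm at the bottom, a bolt hole near each end; on it a round hub of 36 mm diameter, 8 to 60 mm above the underside, 22 mm bore. Starts upright on the bench, any yaw. Grip the hub from above 40 mm over the underside to clear the gauge's jaws.
- housing: The same housing; origin at the centre of its underside, same axes, z up.
- wide_slot (a point): Wide slot: the middle of its floor, which is the top of the base plate, 10 mm above the bench. Axes as the gauge's: x along the slot, away from the robot. Gap 66 mm (takes the 62 mm flange length crosswise). Straight jaws 50 mm long, 12 mm high (top 22 mm above the bench); at both ends each jaw bar runs out in a 45-degree pointed nose 8 mm long, tips 33 mm from the middle, where the gap is 82 mm.
- narrow_slot (a point): Narrow slot: the middle of its floor, 73 mm to the gauge's +y from the wide slot's; same axes, jaws and noses. Gap 48 mm (takes the 44 mm flange width, the flange's length lying along the slot); 64 mm at the nose tips.
- gauge: Slide-through gap gauge, fixed: bright steel base plate 200 (own x) x 166 (own y) x 10 mm with three dark steel jaw bars, 16 mm wide, forming two parallel slots. Origin at the centre of the plate's underside, at the slots' middle in x. Own +x points away from the robot within 20 degrees. It stands left or right of the robot's middle, the camera on the other side.
- ring_top (a point): Middle of the ring light on top of the upward-looking camera: on the ring's top face, 75 mm above the bench, on the lens axis; z up.
- camera: Upward-looking inspection camera, fixed: aluminium box 120 x 110 mm, 62 mm high, with a white ring light 90 mm in diameter and 13 mm high on top around the glass lens. Origin at the centre of its underside.
- round_housing: Bystander: a housing with the same hub (36 mm diameter, 60 mm high) but a round flange 60 mm in diameter; origin at the centre of its underside. It stands at least 100 mm from the oblong one, nearer the robot or farther off.
- pellet_jar: Bystander: clear jar of amber pellets, 70 mm across its lid, 90 mm high; origin at the centre of its underside; beyond the work, left of the middle.
- plaque: Bystander: green colour plaque 90 x 55 x 4 mm lying flat beyond the work, right of the middle; origin at the centre of its underside.
Mind the look-alikes: they are no part of the job. What is shaped like the housing but blue is not meant.

How it is judged:
By the outcome, as a careful person would: the job done as asked, in the order asked, and still so for the second after the job is handed in, while the arm keeps its last pose, push and grip.
It also fails if it takes over 61 s, if anything falls off the work surface, if the arm or the gripper's body presses on something with over 40 N, if the wrist force passes 120 N, or if a joint passes its speed limit or range.

ROBOT

A 6-joint arm with a two-finger parallel gripper is mounted at the origin on the work surface. World frame = base frame: x ahead of the robot, y to its left, z up, the work surface at z = 0. Lengths are in m, angles in degrees, forces in N, time in s.
With the tool pointing down it reaches from about 0.25 to 0.725 m from the base axis. Payload 9.7 kg.
Tool frame: the origin (TCP) lies midway between the tips of the shut fingers; the grasp point (between the pads) lies bot.hold_point_z behind it (bot.hold_point_z is the distance from the TCP to the grasp point, in m); z points along the fingers, y is the line along which they close (so a half turn about z gives the same grasp; the last joint's range is limited). The gripper opens to 85 mm and grips with 20 to 120 N. Pads are 22 mm wide; open, the fingers measure 114 mm over their backs; the gripper's body (76 mm by 85 mm) begins 54 mm behind the grasp point. The pads swing forward as they close: fully open they stand 13 mm farther back than shut.
Start: joints at [-68.984, 4.979, 10.078, 95.1, 0, 90], TCP at [0.197, -0.513, 0.196] pointing down, gripper open.
Joint ranges: [-179.16, 179.16], [-48.56, 103.87], [-65.8, 70.77], [-126.05, 130.52], [-82.76, 87.17], [-180, 180]. Speed limits (degrees/s): [127.2, 127.2, 147.25, 180, 180, 180].

INTERFACE

Orientations are given as [roll, pitch, yaw] about the fixed x, y, z axes, in that order (R = Rz(yaw) Ry(pitch) Rx(roll)).
In Python, from workcell import bot, camera, camera_model, ticket gives the robot as it stands.
- The arm moves only by the tool send_rows, never from a script. Its argument "targets" is text: rows parted by semicolons, each of 5 numbers parted by spaces: the shift along the tool's x, y, z in mm, then the turn about the tool's z in degrees, then the closure in counts, from 0 (fully open) to 255 (shut). A call has 1 to 20 rows; each row is the pose to reach, as a shift and turn from the pose commanded when the call began, along the tool's axes at that moment; what a row does not reach only later rows make up. A row lasts 1/8 s, in which the tool goes at most 62.5 mm and 10.7 degrees, less where a joint would pass 70% of its speed; a pose out of reach is approached as far as the arm can. A call with a gripper value outside its range is refused whole. The fingers move at their own pace and stop on an object; "newtons" is the grip in N (left out, the last holds). Time passes only in rows, so rows that repeat a pose let the fingers close. It gives the time, the measured TCP pose, the force, the opening and the grip force at its end, in the units of the state.
- bot.get_obs(): the state, without advancing time (a new reading comes with each control period).
- camera(name): name is "side" or "top" or "wrist"; returns the picture (384x512x3 uint8, blue, green, red); there is no depth.
- camera_model(name): a dict with "K" (3x3 intrinsics, pixels), "pose" (4x4, takes a point from camera to world coordinates); the wrist camera has in their place "T_tool_cam" (4x4, takes a point from camera to tool coordinates, whose origin is the TCP and whose axes are the flange's). Camera axes: x right, y down, z forward; pixel columns grow to the right and rows downward; lengths in m; the calibration is good to about 2 mm. A picture is of the moment at which its call begins: read the wrist's pose just before it. camera_model takes no time and is no camera call.
- ticket.job_done(): hands the job in; it is judged then, once.
The state is a dict: "time": time; "q": joint angles; "qd": joint speeds; "joint_efforts": joint torques, N m; "ee_pos": TCP position; "tcp_rot": TCP orientation; "wrist_force": force on the tool from outside, world axes, zero at the start; "torque": the same for the moment, N m; "opening": finger opening in m; "grasp_force": force on a finger pad.
Only numpy, scipy, OpenCV 4.12 (cv2) and the standard library are available. Lean on these libraries where they do the work, as an engineer would, in place of code of your own. Each camera call takes 0.05 s, during which the arm holds its last target. There are 200 camera calls.

## Working session

There is one attempt and no reset: what is moved stays moved. The work goes in short steps, Python scripts to look and compute and a tool call to move; the robot and the scene stay as the last step left them, time stands still between calls to the robot, and variables do not carry over. Pictures are saved under pics/ and viewed, at most 10 in all, crops included, and the job is handed in when it is done.

Besides the shell and the picture viewer there is one more tool, called as name(argument=value, ...), one argument or row to a line, values as JSON. send_rows: Moves the arm, as the interface text tells. Its arguments: {"type":"object","properties":{"targets":{"type":"string"},"newtons":{"type":"number"}},"required":["targets"]}

```bash
mkdir -p pics; ls; python3 - <<'E'
from workcell import bot,camera,camera_model
import cv2,numpy as np
np.set_printoptions(precision=4,suppress=True)
print(bot.hold_point_z,bot.get_obs())
for n in("side","top","wrist"):
    im=camera(n);cv2.imwrite(f"pics/{n}0.png",im);print(n,camera_model(n))
E
```

```text
pics
0.0187 {'time': 0.0, 'q': array([-68.9837,   5.0116,  10.0349,  95.0994,  -0.0014,  89.9997]), 'qd': array([ 0.0709,  0.0741, -0.0673, -0.0463, -0.1054, -0.0525]), 'joint_efforts': array([  0.001 , -52.0385,  46.4808,   0.0163,   0.    ,  -0.    ]), 'ee_pos': array([ 0.1971, -0.5132,  0.1957]), 'tcp_rot': array([-179.924 ,    0.0014,   21.0166]), 'wrist_force': array([1.2755, 0.4528, 0.2036]), 'torque': array([-0.0145, -0.0285, -0.0009]), 'grasp_force': 0.0, 'opening': 0.08546528222099603}
side {'K': array([[434.1917,   0.    , 255.4306],
       [  0.    , 434.1917, 190.6439],
       [  0.    ,   0.    ,   1.    ]]), 'pose': array([[-0.7522, -0.5191,  0.4059,  0.2618],
       [-0.6588,  0.5766, -0.4833,  0.4606],
       [ 0.0169, -0.6309, -0.7756,  0.8021],
       [ 0.    ,  0.    ,  0.    ,  1.    ]])}
top {'K': array([[377.8561,   0.    , 257.1111],
       [  0.    , 377.8561, 188.0524],
       [  0.    ,   0.    ,   1.    ]]), 'pose': array([[-0.0145, -0.9902,  0.1392,  0.4861],
       [-0.9999,  0.0152,  0.0036,  0.011 ],
       [-0.0057, -0.1392, -0.9903,  1.1041],
       [ 0.    ,  0.    ,  0.    ,  1.    ]])}
wrist {'K': array([[295.9088,   0.    , 254.2207],
       [  0.    , 295.9088, 193.2647],
       [  0.    ,   0.    ,   1.    ]]), 'T_tool_cam': array([[-0.0001, -0.9588, -0.2841,  0.0728],
       [ 1.    ,  0.    , -0.0004,  0.0003],
       [ 0.0004, -0.2841,  0.9588, -0.1769],
       [ 0.    ,  0.    ,  0.    ,  1.    ]])}
```

View pics/top0.png

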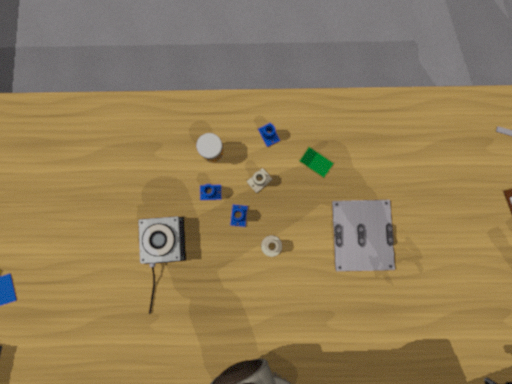

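View pics/side0.png

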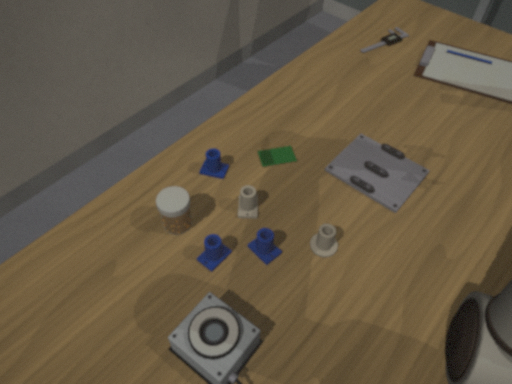

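The top view shows the candidates. The off-white oblong flange is at (259,180) and the off-white round flange (bystander) at (271,246). Blue look-alikes are at (269,134), (210,192) and (239,215). I choose (259,180), the only off-white one with an oblong flange. The gauge is at (363,235), with the narrow slot on the left and the wide slot on the right; the camera is at (159,240).

```bash
cat > h.py <<'E'
from workcell import bot,camera,camera_model
import cv2,numpy as np
from scipy.spatial.transform import Rotation as R
np.set_printoptions(precision=4,suppress=True)
def pose(n):
    m=camera_model(n)
    if n!="wrist": return m["K"],m["pose"]
    o=bot.get_obs();T=np.eye(4);T[:3,:3]=R.from_euler("xyz",o["tcp_rot"],degrees=True).as_matrix();T[:3,3]=o["ee_pos"]
    return m["K"],T@m["T_tool_cam"]
def ray(K,P,uv,z):
    uv=np.atleast_2d(uv).astype(float);d=np.c_[uv,np.ones(len(uv))]@np.linalg.inv(K).T@P[:3,:3].T
    return P[:3,3]+d*((z-P[2,3])/d[:,2])[:,None]
def proj(K,P,X):
    c=(np.atleast_2d(X)-P[:3,3])@P[:3,:3]@K.T
    return c[:,:2]/c[:,2:]
E
python3 - <<'E'
from h import *
im=cv2.imread("pics/top0.png");K,P=pose("top")
hsv=cv2.cvtColor(im,cv2.COLOR_BGR2HSV)
print("jaws c",ray(K,P,[(339,235),(361.5,235),(390,235)],.022)[:,:2])
print("plate",ray(K,P,[(334,201),(391,200),(395,271),(337,271)],.01)[:,:2])
print("ring",ray(K,P,[(159,240)],.075),"hub tops",ray(K,P,[(260,177),(272,246)],.06))
S=cv2.imread("pics/side0.png");a=cv2.resize(im[150:210,225:305],None,fx=5,fy=5,interpolation=2);b=cv2.resize(S[165:240,210:290],(400,300),interpolation=2)
cv2.imwrite("pics/c1.png",np.hstack([a,b]))
E
```

```text
jaws c [[ 0.5001 -0.2156]
 [ 0.4992 -0.2793]
 [ 0.498  -0.36  ]]
plate [[ 0.5985 -0.2079]
 [ 0.599  -0.3734]
 [ 0.3969 -0.3719]
 [ 0.3992 -0.2079]]
ring [[0.4931 0.2819 0.075 ]] hub tops [[ 0.6641  0.0063  0.06  ]
 [ 0.4725 -0.0235  0.06  ]]
```

View pics/c1.png

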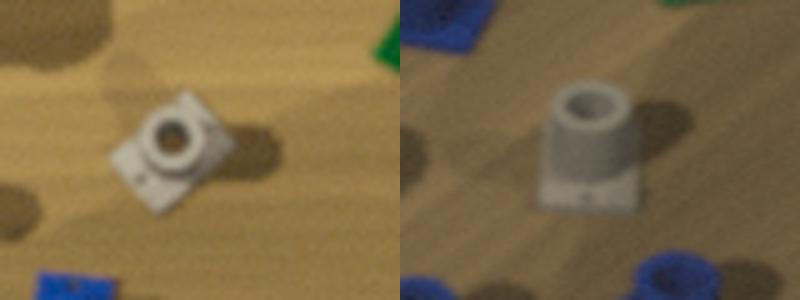

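The crop confirms the choice: off-white, oblong flange, long axis at about -47° world yaw. I'll measure the gauge from close on the way to it.

send_rows(
  targets="40 -9 0 5 0;90 -20 0 10 0;145 -33 0 15 0;200 -45 0 21 0;255 -58 0 21 0;310 -70 0 21 0;355 -81 0 21 0;391 -89 0 21 0;391 -89 0 21 0;391 -89 0 21 0;391 -89 0 21 0",
)

```text
time: 1.52
ee_pos: [0.5296, -0.2908, 0.1965]
tcp_rot: [180.0, 0.0, -0.1]
wrist_force: [0.3, -0.1, 0.1]
opening: 0.0854
grasp_force: 0.0
```

```bash
python3 - <<'E'
from h import *
K,P=pose("wrist");im=camera("wrist");cv2.imwrite("pics/w1.png",im);np.savez("w1.npz",K=K,P=P);o=bot.get_obs();print(o["ee_pos"],o["tcp_rot"],o["time"])
E
```

```text
[ 0.5296 -0.2908  0.1966] [179.9903  -0.0048  -0.0604] 1.575
```

View pics/w1.png

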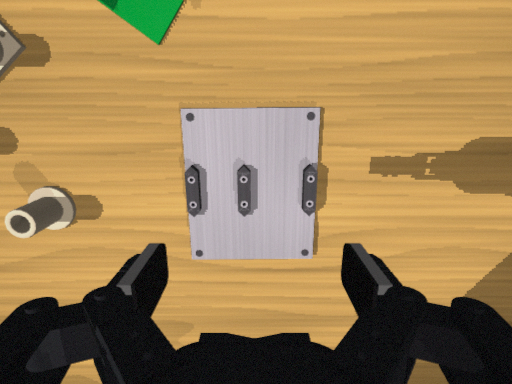

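The wrist view shows the plate with corners near (181,108), (320,107), (313,258), (191,259), and jaws at x≈193, 244 and 310.

```bash
python3 - <<'E'
from h import *
d=np.load("w1.npz");K,P=d["K"],d["P"];im=cv2.imread("pics/w1.png")
hsv=cv2.cvtColor(im,cv2.COLOR_BGR2HSV)
m=((hsv[...,1]<60)&(hsv[...,2]>110)).astype(np.uint8)*255
m[:95]=0;m[270:]=0;m[:,:170]=0;m[:,335:]=0
m=cv2.morphologyEx(m,cv2.MORPH_OPEN,np.ones((3,3)));c=max(cv2.findContours(m,0,1)[0],key=cv2.contourArea);h=cv2.convexHull(c)
q=cv2.approxPolyDP(h,6,True)[:,0];q=q+np.sign(q-q.mean(0))*.5;print(q.tolist());W=ray(K,P,q,.01)[:,:2];print(W)
r=cv2.minAreaRect(ray(K,P,h[:,0],.01)[:,:2].astype(np.float32)*1000);print("plate rect",r)
g=hsv[...,2]
for lo,hi in((183,206),(232,256),(298,322)):
    s=np.zeros_like(m);s[155:225,lo:hi]=(g[155:225,lo:hi]<95)*255
    c=max(cv2.findContours(s,0,1)[0],key=cv2.contourArea)[:,0]
    print("jaw bbox",c.min(0),c.max(0),"tips", c[c[:,1].argmin()],c[c[:,1].argmax()],ray(K,P,[c[c[:,1]==c[:,1].min()].mean(0),c[c[:,1]==c[:,1].max()].mean(0)],.022)[:,:2].tolist())
cv2.imwrite("pics/c2.png",cv2.resize(im[95:270,170:335],(660,700)[:1]+(600,),interpolation=2))
E
```

```text
[[319.5, 106.5], [311.5, 258.5], [192.5, 259.5], [180.5, 108.5]]
[[ 0.6013 -0.3677]
 [ 0.4014 -0.3691]
 [ 0.4    -0.2059]
 [ 0.5992 -0.2037]]
plate rect ((501.0071105957031, -286.58843994140625), (199.2410125732422, 165.25711059570312), 0.4449661374092102)
jaw bbox [185 165] [201 215] tips [192 165] [193 215] [[0.5338705960808077, -0.21637661744071202], [0.46965435437692593, -0.21377182930973654]]
jaw bbox [238 165] [250 215] tips [243 165] [244 215] [[0.533814672876039, -0.2784120383359752], [0.4696013814683286, -0.27771859473515115]]
jaw bbox [302 164] [316 214] tips [309 164] [308 214] [[0.5349645635660123, -0.3566336420566134], [0.470882341953798, -0.3593106461252401]]
```

View pics/c2.png

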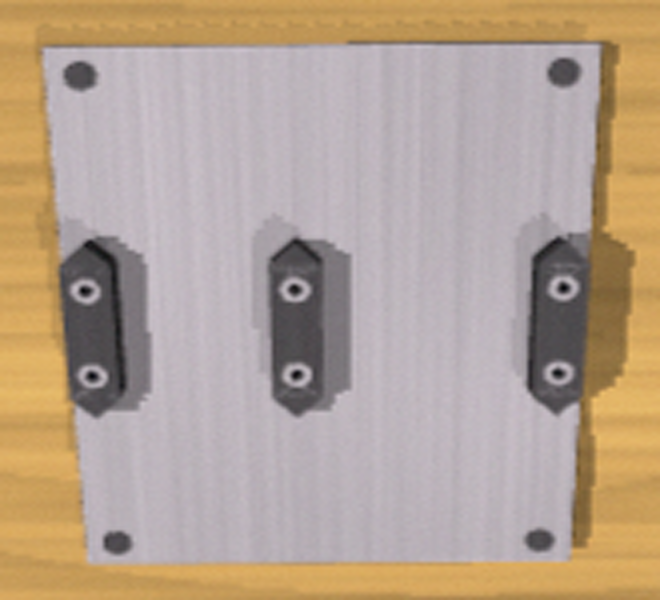

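send_rows(
  targets="20 -45 0 10 0;45 -100 5 20 0;70 -155 10 30 0;95 -210 16 40 0;120 -265 16 47 0;134 -297 16 47 0;134 -297 16 47 0;134 -297 16 47 0;134 -297 16 47 0",
)

```text
time: 2.7
ee_pos: [0.4805, -0.3012, 0.1825]
tcp_rot: [-174.5, 0.6, -35.1]
wrist_force: [1.2, -0.4, 0.3]
opening: 0.085
grasp_force: 0.0
```

```bash
python3 - <<'E'
from h import *
K,P=pose("wrist");im=camera("wrist");cv2.imwrite("pics/w2.png",im);np.savez("w2.npz",K=K,P=P);o=bot.get_obs();print(o["ee_pos"],o["tcp_rot"],o["time"])
E
```

```text
[ 0.4789 -0.3023  0.1828] [-174.568     0.6238  -35.2748] 2.75
```

View pics/w2.png

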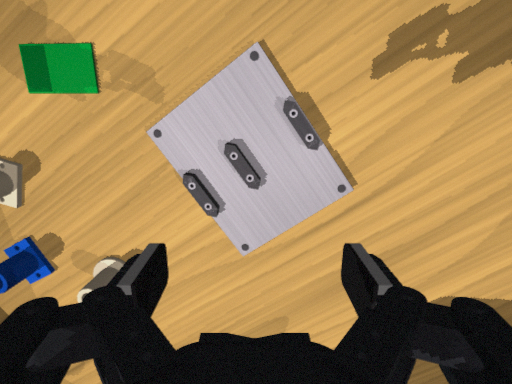

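The arm stopped short and is tilted by 5°, so I'm checking the joints.

```bash
python3 - <<'E'
from h import *
o=bot.get_obs();print({k:o[k] for k in("time","q","qd","joint_efforts","ee_pos","tcp_rot","wrist_force")})
E
```

```text
{'time': 2.75, 'q': array([-35.331 ,   7.5471,  11.203 ,  94.285 ,   5.4314, 179.9435]), 'qd': array([ 1.6626,  0.7164,  1.2796,  0.4801,  1.1018, -0.0299]), 'joint_efforts': array([  3.9361, -52.8199,  46.3062,  -0.5196,   0.9943,  -0.0042]), 'ee_pos': array([ 0.4789, -0.3023,  0.1828]), 'tcp_rot': array([-174.568 ,    0.6238,  -35.2748]), 'wrist_force': array([ 0.061 , -1.6688,  0.7783])}
```

send_rows(
  targets="0 0 0 -10 0;0 0 0 -20 0;0 0 0 -30 0;0 0 0 -30 0;0 0 0 -30 0;0 0 0 -30 0",
)

```text
time: 3.5
ee_pos: [0.4817, -0.3003, 0.1824]
tcp_rot: [-174.9, -2.2, -5.3]
wrist_force: [-0.3, 0.3, 0.2]
opening: 0.0856
grasp_force: 0.0
```

The last joint hit its +180° limit, and the solver traded the missing turn for a 5.4° sideways tilt. Forcing the same conflict at the -180° limit, mirrored, should cancel it. First I unwind the wrist.

send_rows(
  targets="0 0 0 -10 0;0 0 0 -20 0;0 0 0 -30 0;0 0 0 -40 0;0 0 0 -50 0;0 0 0 -60 0;0 0 0 -70 0;0 0 0 -80 0;0 0 0 -90 0;0 0 0 -100 0;0 0 0 -110 0;0 0 0 -120 0;0 0 0 -130 0;0 0 0 -140 0;0 0 0 -150 0;0 0 0 -160 0",
)

```text
time: 5.5
ee_pos: [0.4818, -0.3002, 0.1824]
tcp_rot: [174.4, 0.3, 155.2]
wrist_force: [-0.3, 0.3, 0.2]
opening: 0.0852
grasp_force: 0.0
```

send_rows(
  targets="0 0 0 -10 0;0 0 0 -20 0;0 0 0 -30 0;0 0 0 -40 0;0 0 0 -50 0;0 0 0 -60 0;0 0 0 -70 0;0 0 0 -80 0;0 0 0 -90 0;0 0 0 -100 0;0 0 0 -110 0;0 0 0 -120 0;0 0 0 -130 0;0 0 0 -140 0;0 0 0 -150 0;0 0 0 -160 0",
)

```text
time: 7.5
ee_pos: [0.4818, -0.3002, 0.1823]
tcp_rot: [-174.6, 1.6, -44.7]
wrist_force: [0.4, 0.5, 0.1]
opening: 0.0851
grasp_force: 0.0
```

```bash
python3 - <<'E'
from h import *
o=bot.get_obs();print({k:o[k] for k in("time","q","ee_pos","tcp_rot")})
E
```

```text
{'time': 7.5, 'q': array([ -35.0612,    7.7471,   11.3629,   94.2731,    5.5588, -170.2956]), 'ee_pos': array([ 0.4818, -0.3002,  0.1823]), 'tcp_rot': array([-174.6306,    1.5836,  -44.7232])}
```

send_rows(
  targets="15 55 0 -8 0;30 110 0 -15 0;45 170 0 -22 0;60 230 0 -30 0;80 290 0 -30 0;80 323 0 -30 0;80 323 0 -30 0;80 323 0 -30 0;80 323 0 -30 0",
)

```text
time: 8.62
ee_pos: [0.5133, -0.1927, 0.156]
tcp_rot: [-177.8, -1.1, -21.9]
wrist_force: [0.3, 0.3, -1.1]
opening: 0.0854
grasp_force: 0.0
```

```bash
python3 - <<'E'
from h import *
o=bot.get_obs();print({k:o[k] for k in("time","q","ee_pos","tcp_rot")})
E
```

```text
{'time': 8.625, 'q': array([ -21.8775,    2.8259,    3.2912,   89.3557,    2.2248, -179.9343]), 'ee_pos': array([ 0.5133, -0.1927,  0.156 ]), 'tcp_rot': array([-177.7739,   -1.1071,  -21.9432])}
```

send_rows(
  targets="-5 20 -5 10 0;-15 60 -10 20 0;-25 105 -15 30 0;-40 155 -20 38 0;-55 210 -25 46 0;-70 265 -25 46 0;-80 310 -25 46 0;-90 346 -25 46 0;-90 346 -25 46 0;-90 346 -25 46 0",
)

```text
time: 9.88
ee_pos: [0.2998, -0.4812, 0.1662]
tcp_rot: [-177.7, 0.8, -68.0]
wrist_force: [0.8, 0.3, -0.5]
opening: 0.0854
grasp_force: 0.0
```

```bash
python3 - <<'E'
from h import *
o=bot.get_obs();print({k:o[k] for k in("time","q","ee_pos","tcp_rot")})
E
```

```text
{'time': 9.875, 'q': array([ -59.4399,    7.2784,    9.1846,   92.3696,    2.4152, -171.4106]), 'ee_pos': array([ 0.2998, -0.4812,  0.1662]), 'tcp_rot': array([-177.681 ,    0.8188,  -68.0224])}
```

send_rows(
  targets="15 45 0 -8 0;30 90 0 -15 0;45 140 0 -20 0;55 190 0 -26 0;65 240 0 -26 0;65 265 0 -26 0;65 265 0 -26 0;65 265 0 -26 0;65 265 0 -26 0",
)

```text
time: 11.0
ee_pos: [0.3666, -0.4141, 0.1565]
tcp_rot: [179.5, -0.1, -48.2]
wrist_force: [-0.1, -0.2, 0.2]
opening: 0.0854
grasp_force: 0.0
```

```bash
python3 - <<'E'
from h import *
o=bot.get_obs();print({k:o[k] for k in("time","q","ee_pos","tcp_rot")})
E
```

```text
{'time': 11.0, 'q': array([ -48.1697,    4.5919,    5.2338,   90.5069,   -0.545 , -179.9418]), 'ee_pos': array([ 0.3666, -0.4141,  0.1565]), 'tcp_rot': array([179.4552,  -0.1355, -48.228 ])}
```

Tilt is down to 0.5°, which is good enough. Next I go above the housing at yaw -47° on this branch.

send_rows(
  targets="-10 -45 -20 0 0;-22 -95 -24 0 0;-34 -150 -24 0 0;-47 -205 -24 0 0;-60 -260 -24 0 0;-73 -315 -24 0 0;-85 -370 -24 0 0;-97 -425 -24 0 0;-108 -475 -24 0 0;-115 -501 -24 -1 0;-115 -501 -24 -1 0;-115 -501 -24 -1 0",
)

```text
time: 12.5
ee_pos: [0.6636, 0.004, 0.1752]
tcp_rot: [179.4, -0.1, -47.3]
wrist_force: [-0.4, 0.1, 0.5]
opening: 0.0854
grasp_force: 0.0
```

```bash
python3 - <<'E'
from h import *
K,P=pose("wrist");im=camera("wrist");cv2.imwrite("pics/w3.png",im);np.savez("w3.npz",K=K,P=P);o=bot.get_obs();print(o["ee_pos"],o["tcp_rot"],o["time"],o["q"])
E
```

```text
[0.6636 0.0038 0.1755] [179.4318  -0.1223 -47.3332] 12.55 [   0.5514   21.4901   27.3357   96.1851   -0.4717 -132.1133]
```

View pics/w3.png

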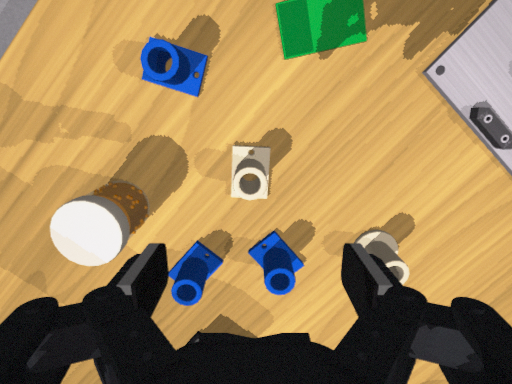

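The off-white oblong housing's hub top is at (250,182), its flange roughly x 232–271 and y 146–200. The blue look-alikes' hub tops are at (187,292), (280,281) and (160,60).

```bash
python3 - <<'E'
from h import *
d=np.load("w3.npz");K,P=d["K"],d["P"];im=cv2.imread("pics/w3.png")
hsv=cv2.cvtColor(im,cv2.COLOR_BGR2HSV)
m=((hsv[...,1]<65)&(hsv[...,2]>120)).astype(np.uint8)*255
m[:135]=0;m[210:]=0;m[:,:222]=0;m[:,282:]=0
c=max(cv2.findContours(m,0,1)[0],key=cv2.contourArea)
h=cv2.convexHull(c);q=cv2.approxPolyDP(h,3,True)[:,0];print(q.tolist());
h=h[:,0];u=h[h[:,1]<185]
# bore dark centre
s=np.zeros_like(m);s[165:200,235:268]=(hsv[165:200,235:268,2]<150)*255
b=max(cv2.findContours(s,0,1)[0],key=cv2.contourArea);e=cv2.fitEllipse(b);print("bore",e,ray(K,P,[e[0]],.06))
W=ray(K,P,h,.008)[:,:2]*1000
yaw=np.radians(-47.33);T=np.array([[np.cos(yaw),np.sin(yaw)],[np.sin(yaw),-np.cos(yaw)]])
L=(W-[663.6,3.8])@T.T  # tool coords mm
for a in zip(h.tolist(),L.round(1).tolist()):print(a)
print("blue hubs tool mm",(ray(K,P,[(187,292),(280,281)],.06)[:,:2]*1000-[663.6,3.8])@T.T)
E
```

```text
[[233, 146], [269, 148], [266, 198], [231, 196]]
bore ((249.46319580078125, 183.46551513671875), (19.621902465820312, 19.934921264648438), 94.05010986328125) [[0.6645 0.0093 0.06  ]]
([250, 146], [27.9, -3.9])
([268, 147], [26.7, 17.0])
([269, 148], [25.6, 18.2])
([269, 156], [16.2, 18.3])
([268, 175], [-6.5, 17.4])
([267, 190], [-25.1, 16.5])
([266, 198], [-35.2, 15.4])
([253, 199], [-36.5, -0.5])
([246, 199], [-36.5, -9.0])
([231, 196], [-32.6, -27.2])
([231, 193], [-28.8, -27.1])
([232, 162], [9.2, -25.1])
([233, 146], [27.9, -23.6])
blue hubs tool mm [[-130.9191  -76.0153]
 [-117.2324   29.6717]]
```

send_rows(
  targets="-4 -5 20 3 0;-4 -5 50 3.3 0;-4 -6 85 3.3 0;-4 -6 115 3.3 0;-4 -6 138 3.3 0;-4 -6 150 3.3 0;-4 -6 153.5 3.3 0;-4 -6 153.5 3.3 0;-4 -6 153.5 3.3 60;-4 -6 153.5 3.3 120;-4 -6 153.5 3.3 160;-4 -6 153.5 3.3 255;-4 -6 153.5 3.3 255;-4 -6 153.5 3.3 255;-4 -6 153.5 3.3 255",
  newtons=40,
)

```text
time: 14.42
ee_pos: [0.665, 0.0105, 0.0224]
tcp_rot: [179.5, -0.2, -50.6]
wrist_force: [-1.6, -0.3, 5.5]
opening: 0.0328
grasp_force: 39.4
```

send_rows(
  targets="0 0 -10 0 255;0 0 -30 0 255;0 0 -55 0 255;0 0 -80 0 255;5 20 -90 3 255;15 60 -90 9 255;27 105 -90 15 255;39 150 -90 21 255;51 195 -90 27 255;63 240 -90 33 255;75 285 -90 39 255;86 330 -90 39 255;96 370 -90 39 255;103 394 -90 39 255;103 394 -90 39 255;103 394 -90 39 255;103 394 -90 39 255",
)

```text
time: 16.55
ee_pos: [0.4267, -0.3179, 0.1158]
tcp_rot: [179.7, -0.5, -89.5]
wrist_force: [-0.1, 0.3, -0.9]
opening: 0.0325
grasp_force: 39.8
```

```bash
python3 - <<'E'
from h import *
K,P=pose("wrist");im=camera("wrist");np.savez("w4.npz",K=K,P=P);o=bot.get_obs();print(o["ee_pos"],o["tcp_rot"],o["time"],o["q"],o["opening"])
s=camera("side");cv2.imwrite("pics/s4.png",s)
cv2.imwrite("pics/w4raw.png",im);K2,P2=pose("side");c=proj(K2,P2,[o["ee_pos"]])[0].astype(int);print(c)
a=cv2.resize(s[max(0,c[1]-60):c[1]+60,c[0]-40:c[0]+40],(400,600),interpolation=2)
cv2.imwrite("pics/v4.png",np.hstack([cv2.resize(im[:,56:456],(400,384)),cv2.resize(a,(256,384))]))
E
```

```text
[ 0.4268 -0.3179  0.1158] [179.659   -0.4579 -89.5113] 16.6 [ -36.3359    1.6512   -2.3282   86.0192   -0.5709 -126.8232] 0.03278249267456682
[423 145]
```

View pics/v4.png

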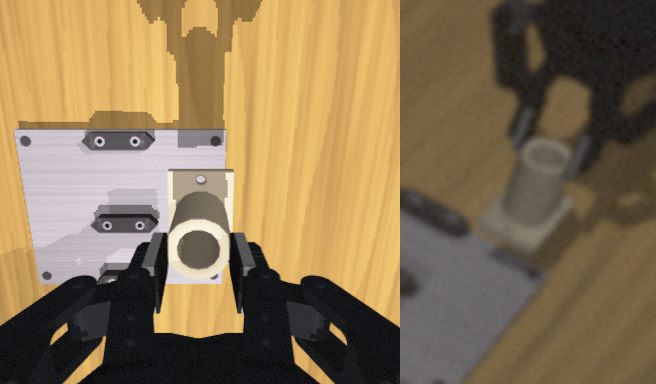

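The housing is held straight. The flange's +x end is at raw (224,170)–(289,170), the hub top centre is near (253,249), and the gauge's jaws are to the left.

```bash
python3 - <<'E'
from h import *
d=np.load("w4.npz");K,P=d["K"],d["P"];im=cv2.imread("pics/w4raw.png");o=bot.get_obs()
hsv=cv2.cvtColor(im,cv2.COLOR_BGR2HSV)
for y in (165,168,170,172,174,180,190,200,210,220): print(y,[tuple(int(v) for v in hsv[y,x]) for x in range(218,232,1)][::1] if y in(180,210) else '', )
for y in (180,210): print(y,[tuple(int(v) for v in hsv[y,x]) for x in range(280,296)])
print([tuple(int(v) for v in hsv[y,240]) for y in range(164,180)])
t=np.radians(o["tcp_rot"][2]);T=np.array([[np.cos(t),np.sin(t)],[np.sin(t),-np.cos(t)]])
s=np.zeros(hsv.shape[:2],np.uint8);s[225:275,225:285]=(hsv[225:275,225:285,2]<140)*255
b=max(cv2.findContours(s,0,1)[0],key=cv2.contourArea);e=cv2.fitEllipse(b)
zt=o["ee_pos"][2]-.0224
print("bore",e,(ray(K,P,[e[0]],zt+.06)[0,:2]-o["ee_pos"][:2])@T.T*1000)
g=hsv[...,2]
for y0,y1,x0,x1 in((127,156,130,220),(208,238,140,218)):
    s=np.zeros_like(g);s[y0:y1,x0:x1]=((g[y0:y1,x0:x1]<105))*255
    c=max(cv2.findContours(s,0,1)[0],key=cv2.contourArea)[:,0];l=c[c[:,0]==c[:,0].min()].mean(0);r=c[c[:,0]==c[:,0].max()].mean(0)
    print("jaw",l,r,c.min(0),c.max(0),ray(K,P,[l,r],.022)[:,:2])
E
```

```text
165 
168 
170 
172 
174 
180 [(158, 9, 221), (154, 9, 221), (150, 9, 221), (150, 8, 219), (153, 10, 220), (12, 14, 230), (22, 32, 246), (20, 29, 247), (21, 29, 246), (22, 30, 246), (22, 42, 237), (18, 55, 177), (17, 54, 176), (18, 54, 175)]
190 
200 
210 [(160, 11, 218), (150, 9, 216), (153, 11, 216), (158, 9, 218), (161, 9, 217), (150, 9, 218), (7, 15, 223), (22, 49, 235), (20, 43, 236), (22, 42, 235), (21, 45, 236), (21, 44, 237), (20, 52, 229), (17, 53, 172)]
220 
180 [(18, 54, 175), (18, 53, 173), (17, 52, 175), (19, 50, 209), (21, 28, 246), (22, 30, 247), (21, 32, 246), (22, 30, 247), (21, 29, 246), (21, 49, 244), (20, 137, 233), (20, 134, 233), (19, 135, 232), (20, 135, 232), (20, 133, 236), (19, 135, 235)]
210 [(17, 54, 122), (18, 51, 174), (22, 33, 243), (22, 28, 246), (22, 27, 246), (23, 30, 246), (22, 28, 246), (23, 27, 246), (22, 45, 244), (21, 111, 239), (20, 132, 232), (19, 136, 232), (20, 132, 232), (20, 138, 233), (20, 134, 234), (19, 134, 234)]
[(147, 13, 218), (156, 12, 217), (150, 11, 217), (154, 9, 219), (163, 9, 199), (18, 59, 117), (16, 51, 121), (18, 54, 155), (17, 53, 177), (18, 54, 176), (17, 54, 176), (17, 54, 179), (20, 52, 173), (18, 54, 176), (18, 49, 178), (18, 51, 175)]
bore ((254.0412139892578, 249.32777404785156), (37.3328971862793, 41.34580993652344), 94.82426452636719) [ 0.2727 -0.8181]
jaw [138. 141.] [210.  139.5] [138 131] [210 149] [[ 0.5324 -0.3592]
 [ 0.4672 -0.3611]]
jaw [147. 225.] [213.  221.5] [147 213] [213 231] [[ 0.5318 -0.2775]
 [ 0.4669 -0.2816]]
```

```bash
python3 - <<'E'
from h import *
d=np.load("w4.npz");K,P=d["K"],d["P"];im=cv2.imread("pics/w4raw.png");o=bot.get_obs()
g=cv2.cvtColor(im,cv2.COLOR_BGR2HSV)[...,2]
zt=o["ee_pos"][2]-.0224
e=[]
for x in range(232,284,6):
    y=164+np.argmin(np.diff(g[164:174,x].astype(int)));e.append((x,y+.5))
print(e)
W=ray(K,P,e,zt+.008);print("flange +x end",W[:,:2].mean(0),np.polyfit(W[:,0],W[:,1],1))
L=ray(K,P,[(222.8,180),(223.7,210),(289.5,180),(288.4,210)],zt+.008);print(L[:,:2])
print("plate corners",ray(K,P,[(71,130),(282,130)],.01)[:,:2])
s=[ ("outer jaw inner/outer",(174,149),(174,131)),("mid",(180,213),(180,231))]
for n,a,b in s: print(n,ray(K,P,[a,b],.022)[:,:2])
E
python3 - <<'E'
import cv2,numpy as np
im=cv2.imread("pics/w4raw.png");cv2.imwrite("pics/c4.png",cv2.resize(im[120:290,100:300],(700,595),interpolation=2))
E
```

```text
[(232, np.float64(168.5)), (238, np.float64(168.5)), (244, np.float64(168.5)), (250, np.float64(168.5)), (256, np.float64(168.5)), (262, np.float64(168.5)), (268, np.float64(168.5)), (274, np.float64(168.5)), (280, np.float64(168.5))]
flange +x end [ 0.4263 -0.3506] [ 0.007  -0.3535]
[[ 0.4484 -0.3426]
 [ 0.4482 -0.3215]
 [ 0.4039 -0.3429]
 [ 0.4038 -0.3217]]
plate corners [[ 0.5985 -0.3677]
 [ 0.4011 -0.3692]]
outer jaw inner/outer [[ 0.5003 -0.3523]
 [ 0.4992 -0.3684]]
mid [[ 0.4987 -0.2902]
 [ 0.4998 -0.2713]]
```

View pics/c4.png

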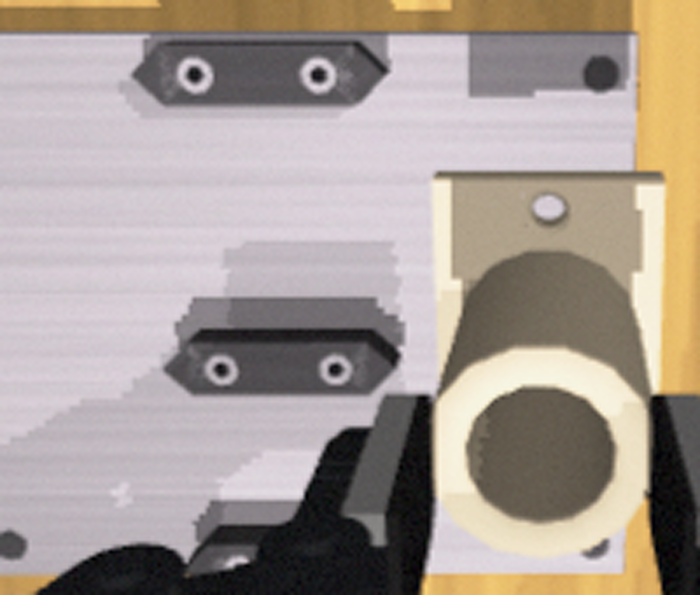

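send_rows(
  targets="0 0 20 0 255;0 0 45 0 255;0 0 65 0 255;0 0 75 0 255;0 0 79 0 255;0 0 81 0 255;0 0 82 0 255;0 0 82 0 255",
)

```text
time: 17.65
ee_pos: [0.4262, -0.3193, 0.0341]
tcp_rot: [179.7, -0.5, -89.6]
wrist_force: [0.2, -0.2, -0.7]
opening: 0.0325
grasp_force: 39.9
```

send_rows(
  targets="0 0 0.6 0 255;0 0 1.2 0 255;0 0 1.6 0 255;0 0 1.6 0 255",
)

```text
time: 18.15
ee_pos: [0.426, -0.3194, 0.0324]
tcp_rot: [179.7, -0.5, -89.6]
wrist_force: [-0.7, -0.8, 1.7]
opening: 0.0325
grasp_force: 40.3
```

send_rows(
  targets="0 0 0.4 0 255;0 0 0.8 0 255;0 0 0.8 0 255",
)

```text
time: 18.52
ee_pos: [0.4261, -0.3196, 0.0323]
tcp_rot: [179.7, -0.5, -89.6]
wrist_force: [-2.8, -0.4, 7.3]
opening: 0.0324
grasp_force: 41.2
```

send_rows(
  targets="-0.2 -5 0 0 255;-0.4 -10 -0.1 0 255;-0.6 -16 -0.1 0 255;-0.6 -22 -0.1 0 255;-0.6 -28 -0.2 0 255;-0.6 -34 -0.2 0 255;-0.6 -40 -0.2 0 255;-0.6 -46 -0.3 0 255;-0.6 -52 -0.3 0 255",
)

```text
time: 19.65
ee_pos: [0.4774, -0.3186, 0.0324]
tcp_rot: [179.6, -0.5, -89.6]
wrist_force: [-6.9, 1.1, 11.9]
opening: 0.0327
grasp_force: 41.6
```

send_rows(
  targets="0 -6 -0.3 0 255;0 -13 -0.4 0 255;0 -20 -0.5 0 255;0 -27 -0.5 0 255;0 -34 -0.6 0 255;0 -41 -0.6 0 255;0 -48 -0.6 0 255",
)

```text
time: 20.52
ee_pos: [0.5256, -0.318, 0.0325]
tcp_rot: [179.6, -0.5, -89.6]
wrist_force: [-5.6, -0.5, 9.2]
opening: 0.0325
grasp_force: 41.2
```

send_rows(
  targets="0 -7 -0.1 0 255;0 -14 -0.1 0 255;0 -21 -0.2 0 255;0 -28 -0.2 0 255;0 -35 -0.2 0 255;0 -42 -0.3 0 255;0 -49 -0.3 0 255;0 -49 -0.3 0 255",
)

```text
time: 21.52
ee_pos: [0.5751, -0.3177, 0.0324]
tcp_rot: [179.7, -0.5, -89.6]
wrist_force: [-2.6, -0.2, 7.6]
opening: 0.0327
grasp_force: 41.0
```

Clear of the wide slot with low side force. Next I lift, shift over to the narrow slot and make the quarter turn.

send_rows(
  targets="0 0 -8 0 255;0 0 -20 0 255;-5 0 -30 5 255;-12 -1 -30 15 255;-20 -2 -30 25 255;-28 -2 -30 35 255;-36 -2 -30 45 255;-44 -2 -30 55 255;-52 -2 -30 65 255;-60 -2 -30 75 255;-68 -2 -30 84 255;-73 -2 -30 90 255;-73 -2 -30 90 255;-73 -2 -30 90 255",
)

```text
time: 23.28
ee_pos: [0.5767, -0.2444, 0.0614]
tcp_rot: [-179.5, -0.3, -179.4]
wrist_force: [0.1, -0.3, -1.3]
opening: 0.0326
grasp_force: 39.8
```

```bash
python3 - <<'E'
from h import *
K,P=pose("wrist");im=camera("wrist");np.savez("w5.npz",K=K,P=P);o=bot.get_obs();print(o["ee_pos"],o["tcp_rot"],o["time"],o["q"],o["opening"])
cv2.imwrite("pics/w5raw.png",im)
cv2.imwrite("pics/v5.png",cv2.resize(im[60:290,120:400],(728,598),interpolation=2))
E
```

```text
[ 0.5766 -0.2445  0.0613] [-179.5336   -0.3282 -179.4609] 23.325 [-22.6887  15.0061   6.5798  81.6914  -0.558  -23.2285] 0.032447381771565885
```

View pics/v5.png

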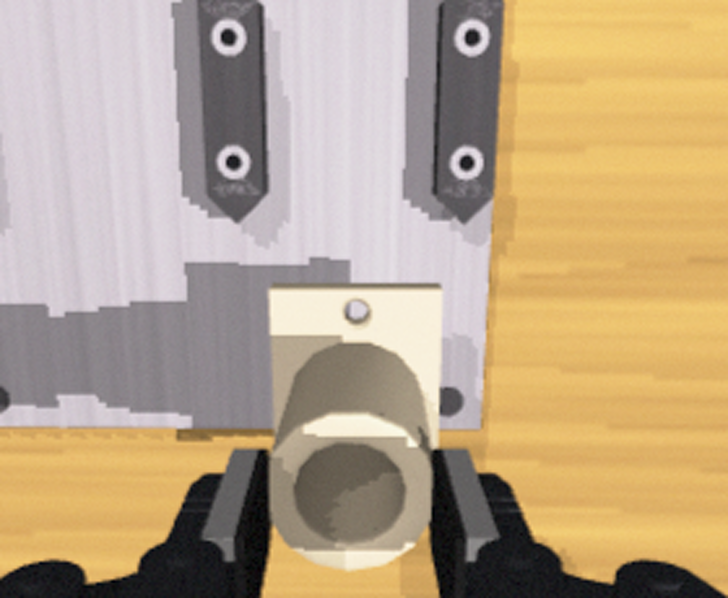

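The view shows the narrow slot straight ahead. In the crop, the mid jaw's inner edge is near x≈264, the outer jaw's inner edge near x≈441, and the flange spans 270–440 at y≈310.

```bash
python3 - <<'E'
from h import *
d=np.load("w5.npz");K,P=d["K"],d["P"];im=cv2.imread("pics/w5raw.png")
g=cv2.cvtColor(im,cv2.COLOR_BGR2GRAY).astype(int);big=lambda a:np.round(a).astype(int).tolist()
zt=.0613-.0224
for y in(85,95,105,112,118): print(y,"mid",g[y,194:228].tolist(),"R",g[y,282:316].tolist())
for y in(172,180,186): print(y,g[y,220:228].tolist(),g[y,285:294].tolist())
f=lambda u,v:((np.array([u,v])/2.6)+[120,60]).tolist()
print("tips",ray(K,P,[f(236,222),f(466,222)],.022)[:,:2],"screws",ray(K,P,[f(229,38),f(233,163),f(472,38),f(466,163)],.022)[:,:2])
E
```

```text
85 mid [141, 142, 133, 100, 92, 93, 92, 91, 89, 90, 91, 91, 87, 95, 92, 94, 96, 99, 94, 92, 91, 90, 90, 92, 91, 86, 62, 96, 167, 193, 192, 194, 194, 198] R [142, 143, 143, 144, 144, 122, 29, 62, 93, 93, 91, 91, 89, 91, 89, 91, 91, 92, 94, 92, 98, 97, 93, 94, 89, 90, 90, 92, 92, 91, 122, 177, 177, 180]
95 mid [142, 142, 135, 118, 89, 91, 92, 92, 90, 91, 89, 89, 85, 95, 93, 90, 97, 93, 96, 92, 93, 91, 92, 94, 93, 88, 65, 82, 144, 190, 192, 193, 192, 192] R [143, 141, 143, 143, 134, 99, 41, 72, 92, 93, 90, 92, 93, 91, 88, 91, 94, 92, 92, 93, 96, 96, 94, 94, 88, 90, 89, 92, 91, 108, 156, 180, 185, 180]
105 mid [140, 144, 143, 131, 99, 92, 93, 90, 91, 89, 87, 91, 89, 95, 92, 92, 92, 92, 90, 93, 89, 92, 89, 92, 89, 92, 85, 64, 128, 192, 194, 193, 192, 191] R [143, 141, 140, 140, 128, 72, 53, 91, 92, 91, 90, 89, 90, 89, 91, 90, 91, 94, 92, 93, 96, 94, 90, 92, 91, 90, 93, 90, 95, 126, 171, 175, 175, 175]
112 mid [140, 143, 143, 134, 108, 92, 90, 91, 89, 89, 88, 86, 86, 90, 89, 93, 90, 92, 96, 95, 90, 91, 88, 89, 95, 93, 85, 53, 116, 194, 191, 190, 195, 192] R [141, 140, 140, 141, 124, 57, 64, 91, 92, 91, 90, 90, 88, 88, 89, 90, 92, 92, 90, 95, 94, 92, 91, 91, 90, 93, 91, 90, 104, 148, 174, 173, 177, 176]
118 mid [142, 143, 146, 138, 120, 91, 90, 91, 90, 95, 136, 201, 216, 218, 212, 197, 200, 205, 216, 209, 164, 106, 92, 89, 89, 91, 86, 58, 94, 162, 191, 191, 191, 194] R [143, 144, 141, 138, 122, 37, 63, 93, 92, 91, 90, 91, 125, 187, 220, 221, 215, 204, 205, 214, 218, 210, 160, 107, 88, 90, 93, 92, 112, 156, 170, 169, 170, 172]
172 [138, 139, 153, 200, 240, 240, 241, 240] [240, 241, 241, 241, 239, 224, 214, 211, 213]
180 [138, 141, 141, 186, 240, 239, 241, 239] [241, 240, 241, 239, 237, 219, 212, 210, 209]
186 [136, 140, 140, 171, 229, 241, 241, 240] [240, 240, 240, 239, 235, 213, 210, 208, 209]
tips [[ 0.5329 -0.2768]
 [ 0.5322 -0.2124]] screws [[ 0.4848 -0.2772]
 [ 0.5168 -0.2771]
 [ 0.4842 -0.2133]
 [ 0.5162 -0.2132]]
```

send_rows(
  targets="0 -0.8 10 0 255;0 -0.8 20 0 255;0 -0.8 26 0 255;0 -0.8 28 0 255;0 -0.8 28.8 0 255;0 -0.8 29.3 0 255;0 -0.8 29.3 0 255",
)

```text
time: 24.2
ee_pos: [0.5766, -0.2453, 0.0322]
tcp_rot: [-179.5, -0.3, -179.6]
wrist_force: [-1.5, 0.1, 2.3]
opening: 0.0325
grasp_force: 40.2
```

```bash
cat > f.py <<'E'
from h import *
K,P=pose("wrist");im=camera("wrist");o=bot.get_obs();print(o["ee_pos"],o["tcp_rot"],o["time"],o["wrist_force"])
cv2.imwrite("pics/w6raw.png",im)
g=cv2.cvtColor(im,cv2.COLOR_BGR2GRAY);zt=.010
# sub-pixel flange sides by strongest gradient
G=cv2.GaussianBlur(cv2.cvtColor(im,cv2.COLOR_BGR2HSV)[...,1].astype(np.float32)*0+im[...,0],(1,3),0).astype(float)
for y in(165,172,178,184):
    dl=np.diff(G[y,212:235]);dr=np.diff(G[y,275:302])
    l=212+np.argmax(dl)+.5;r=275+np.argmin(dr)+.5
    print(y,l,r,ray(K,P,[(l,y),(r,y)],zt+.008)[:,:2].round(4).tolist())
c=cv2.HoughCircles(cv2.medianBlur(g,3)[:140],cv2.HOUGH_GRADIENT,1,20,param1=100,param2=12,minRadius=4,maxRadius=9)
for q in c[0]: print(q,ray(K,P,[q[:2]],.022)[0,:2])
E
python3 f.py
```

```text
[ 0.5766 -0.2453  0.0322] [-179.5269   -0.3046 -179.5618] 24.25 [-1.2711  0.1513  1.5148]
165 227.5 276.5 [[0.5423, -0.2632], [0.542, -0.2311]]
172 223.5 298.5 [[0.547, -0.2659], [0.5466, -0.2164]]
178 223.5 289.5 [[0.5511, -0.266], [0.5507, -0.2222]]
184 223.5 289.5 [[0.5552, -0.2661], [0.5548, -0.222]]
[203.5 124.5   7.8] [ 0.5163 -0.2772]
[306.5 124.5   7.8] [ 0.5158 -0.2136]
[ 71.5 124.5   7.1] [ 0.517  -0.3593]
[61.5 69.5  8.4] [ 0.4852 -0.36  ]
[200.5  68.5   7.3] [ 0.4841 -0.2777]
[309.5  68.5   7.3] [ 0.4837 -0.2136]
```

send_rows(
  targets="0 -0.4 0.4 0 255;0 -0.8 0.7 0 255;0 -0.8 0.8 0 255;5 -0.8 0.8 0 255;10 -0.8 0.8 0 255;15 -0.8 0.9 0 255;20 -0.8 0.9 0 255",
)

```text
time: 25.12
ee_pos: [0.5586, -0.2463, 0.0332]
tcp_rot: [-179.5, -0.0, -179.5]
wrist_force: [6.7, 3.5, 14.7]
opening: 0.0323
grasp_force: 45.9
```

```bash
python3 f.py; python3 - <<'E'
import cv2
im=cv2.imread("pics/w6raw.png");cv2.imwrite("pics/v6.png",cv2.resize(im[60:290,150:370],(572,598),interpolation=2))
E
```

```text
[ 0.558  -0.2465  0.0332] [-179.4764   -0.0529 -179.5349] 25.175 [4.6102 1.3335 9.6202]
165 220.5 279.5 [[0.5246, -0.269], [0.5242, -0.2302]]
172 214.5 286.5 [[0.5293, -0.2731], [0.5288, -0.2254]]
178 222.5 298.5 [[0.5334, -0.2679], [0.5328, -0.2172]]
184 222.5 288.5 [[0.5375, -0.268], [0.537, -0.2237]]
[ 69.5 100.5   7.1] [ 0.4848 -0.3597]
[309.5 100.5   7.1] [ 0.4836 -0.2136]
[203.5 100.5   7.1] [ 0.4841 -0.2779]
```

View pics/v6.png

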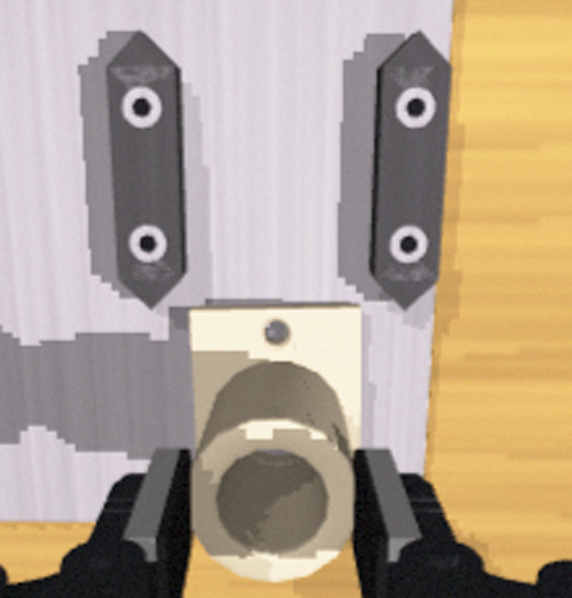

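send_rows(
  targets="-2 0.4 -0.3 0 255;-3 0.7 -0.6 0 255;-3 0.7 -0.6 0 255;-3 0.7 -0.6 0 255",
)

```text
time: 25.68
ee_pos: [0.5601, -0.246, 0.0322]
tcp_rot: [-179.5, -0.2, -179.6]
wrist_force: [2.7, -1.0, 6.4]
opening: 0.0323
grasp_force: 44.7
```

```bash
python3 f.py; python3 - <<'E'
from h import *
s=camera("side");K,P=pose("side");c=proj(K,P,[[.56,-.246,.03]])[0].astype(int)
cv2.imwrite("pics/v7.png",cv2.resize(s[c[1]-40:c[1]+30,c[0]-45:c[0]+45],(720,560),interpolation=2))
E
```

```text
[ 0.5601 -0.246   0.0322] [-179.4798   -0.2504 -179.5645] 25.725 [ 2.9277 -0.7398  6.9343]
165 218.5 292.5 [[0.5259, -0.2698], [0.5255, -0.2213]]
172 212.5 289.5 [[0.5306, -0.2739], [0.5302, -0.2231]]
178 221.5 287.5 [[0.5347, -0.2681], [0.5342, -0.2243]]
184 221.5 287.5 [[0.5388, -0.2682], [0.5383, -0.2241]]
[202.5  98.5   8.2] [ 0.4845 -0.2779]
[68.5 97.5  7.3] [ 0.4845 -0.3592]
[308.5  97.5   7.3] [ 0.4835 -0.214 ]
```

View pics/v7.png

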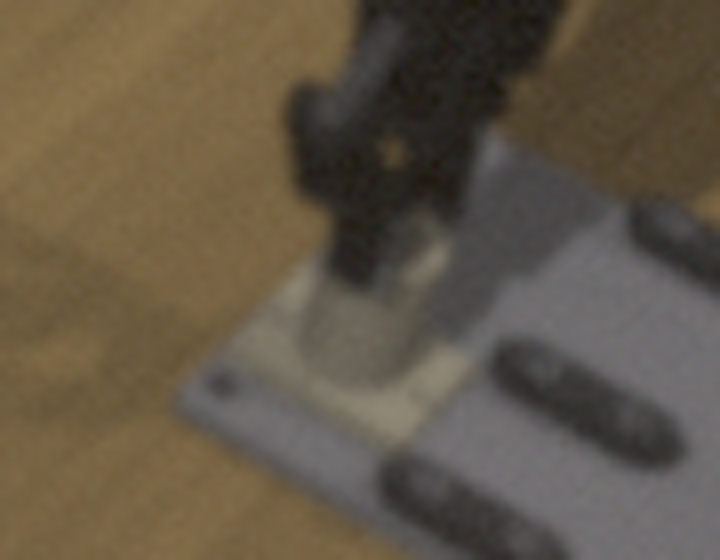

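send_rows(
  targets="0 0.5 -0.2 0 255;0 0.9 -0.3 0 255;0 0.9 -0.3 0 255;4 0.9 -0.3 0 255;8 0.9 -0.3 0 255;12 0.9 -0.3 0 255;16 0.9 -0.3 0 255;20 0.9 -0.3 0 255",
  newtons=80,
)

```text
time: 26.78
ee_pos: [0.5417, -0.245, 0.0341]
tcp_rot: [-179.5, -0.0, -179.5]
wrist_force: [0.1, 0.1, -0.2]
opening: 0.0302
grasp_force: 79.6
```

```bash
python3 f.py
```

```text
[ 0.5405 -0.245   0.0335] [-179.4944   -0.1337 -179.5437] 26.825 [ 5.0837  1.2457 11.6767]
165 219.5 289.5 [[0.5078, -0.2684], [0.5074, -0.2221]]
172 219.5 289.5 [[0.5126, -0.2686], [0.5121, -0.2219]]
178 220.5 300.5 [[0.5167, -0.268], [0.5161, -0.2144]]
184 222.5 287.5 [[0.5208, -0.2667], [0.5204, -0.2229]]
[203.5 129.5   6.9] [ 0.4846 -0.2774]
[305.5 129.5   6.6] [ 0.484  -0.2135]
[ 73.5 128.5   7.1] [ 0.4847 -0.3592]
[306.5   2.5   7.3] [ 0.4145 -0.217 ]
[66.5  2.5  8.4] [ 0.4153 -0.3516]
```

send_rows(
  targets="0 0 -0.2 0 255;0 0 -0.3 0 255;0 0 -0.3 0 255",
)

```text
time: 27.2
ee_pos: [0.5408, -0.245, 0.0335]
tcp_rot: [-179.5, -0.2, -179.5]
wrist_force: [4.3, 0.3, 8.3]
opening: 0.0307
grasp_force: 80.1
```

send_rows(
  targets="2.5 0 0 0 255;5 0 0 0 255;7.5 0 0 0 255;10 0 0 0 255",
)

```text
time: 27.7
ee_pos: [0.5316, -0.245, 0.0342]
tcp_rot: [-179.5, -0.0, -179.5]
wrist_force: [7.9, 2.9, 12.5]
opening: 0.0307
grasp_force: 80.9
```

send_rows(
  targets="2.5 0 0 0 255;5 0 0 0 255;7.5 0 0.1 0 255",
)

```text
time: 28.08
ee_pos: [0.5243, -0.245, 0.0343]
tcp_rot: [-179.5, -0.0, -179.5]
wrist_force: [8.8, 2.8, 14.0]
opening: 0.0306
grasp_force: 81.1
```

send_rows(
  targets="2.5 0 -0.3 0 255;5 0 -0.6 0 255;7.5 0 -0.6 0 255;10 0 -0.6 0 255;13 0 -0.6 0 255",
)

```text
time: 28.7
ee_pos: [0.51, -0.245, 0.0338]
tcp_rot: [-179.5, -0.2, -179.5]
wrist_force: [0.1, -0.3, 0.3]
opening: 0.0307
grasp_force: 79.5
```

```bash
python3 f.py
```

```text
[ 0.5091 -0.245   0.0334] [-179.5291   -0.277  -179.5556] 28.75 [4.2113 0.4233 7.5808]
165 219.5 277.5 [[0.4761, -0.2684], [0.4757, -0.2301]]
172 219.5 288.5 [[0.4808, -0.2685], [0.4803, -0.2226]]
178 220.5 299.5 [[0.4849, -0.268], [0.4844, -0.2151]]
184 222.5 288.5 [[0.489, -0.2667], [0.4886, -0.2223]]
[303.5  58.5   8.4] [ 0.4115 -0.217 ]
[73.5 59.5  8.4] [ 0.413  -0.3526]
```

send_rows(
  targets="3 -0.2 0.1 0 255;6 -0.4 0.2 0 255;9 -0.6 0.2 0 255;12 -0.6 0.2 0 255;15 -0.6 0.2 0 255;18 -0.6 0.2 0 255;21 -0.6 0.2 0 255;24 -0.6 0.2 0 255;27 -0.6 0.3 0 255;30 -0.6 0.3 0 255",
)

```text
time: 30.0
ee_pos: [0.4797, -0.2459, 0.0336]
tcp_rot: [-179.5, -0.2, -179.5]
wrist_force: [5.6, 1.5, 11.8]
opening: 0.0306
grasp_force: 80.9
```

```bash
python3 f.py
```

```text
[ 0.4795 -0.2459  0.0336] [-179.5246   -0.2271 -179.5506] 30.05 [4.8191 1.7511 7.3689]
165 221.5 288.5 [[0.4457, -0.2679], [0.4453, -0.2237]]
172 221.5 289.5 [[0.4505, -0.268], [0.45, -0.2228]]
178 225.5 299.5 [[0.4545, -0.2655], [0.4541, -0.216]]
184 222.5 287.5 [[0.4587, -0.2676], [0.4583, -0.2238]]
[302.5 109.5   8.2] [ 0.41   -0.2169]
[ 83.5 109.5   7.3] [ 0.4111 -0.3518]
```

send_rows(
  targets="3 0 0 0 255;6 0 0 0 255;9 0 0 0 255;12 0 0 0 255;15 0 0.1 0 255;18 0 0.1 0 255;21 0 0.1 0 255;24 0 0.1 0 255;27 0 0.1 0 255;30 0 0.1 0 255;34 0 0.1 0 255;38 0 0.2 0 255;43 0 0.2 0 255;48 0 0.2 0 255;54 0 0.2 0 255;54 0 0.2 0 255",
)

```text
time: 32.05
ee_pos: [0.425, -0.2463, 0.0334]
tcp_rot: [-179.5, -0.3, -179.6]
wrist_force: [3.5, -0.1, 6.2]
opening: 0.0303
grasp_force: 79.9
```

Clear of the narrow slot. I'm lifting and carrying it to the ring without turning, which keeps it level as it was seated.

send_rows(
  targets="0 0 -8 0 255;0 0 -25 0 255;0 0 -55 0 255;0 0 -90 0 255;-2 15 -120 0 255;-6 50 -135 0 255;-12 90 -135 0 255;-18 135 -135 0 255;-24 180 -135 0 255;-30 225 -135 0 255;-36 270 -135 0 255;-42 315 -135 0 255;-49 360 -135 0 255;-56 405 -135 0 255;-62 450 -135 0 255;-67 490 -135 0 255;-70 515 -135 0 255;-72 527 -135 0 255;-72 527 -135 0 255;-72 527 -135 0 255",
)

```text
time: 34.55
ee_pos: [0.4937, 0.2814, 0.1635]
tcp_rot: [-179.5, -0.3, -179.6]
wrist_force: [0.4, -0.6, -0.5]
opening: 0.0303
grasp_force: 79.3
```

```bash
python3 - <<'E'
from h import *
K,P=pose("wrist");im=camera("wrist");np.savez("w8.npz",K=K,P=P);o=bot.get_obs();print(o["ee_pos"],o["tcp_rot"],o["time"],o["q"],o["wrist_force"])
cv2.imwrite("pics/w8raw.png",im)
# ring from top/side pictures taken at start: white ring blob
for n,f in(("top","pics/top0.png"),("side","pics/side0.png")):
    K2,P2=pose(n);a=cv2.imread(f);c=proj(K2,P2,[[.493,.282,.075]])[0];g=cv2.cvtColor(a,cv2.COLOR_BGR2HSV)
    m=((g[...,1]<60)&(g[...,2]>(150 if n=="top" else 100))).astype(np.uint8)*255
    w=np.zeros_like(m);cv2.circle(w,tuple(int(v) for v in c.round()),22 if n=="top" else 34,255,-1);m&=w
    cs=max(cv2.findContours(m,0,1)[0],key=cv2.contourArea);e=cv2.fitEllipse(cv2.convexHull(cs));print(n,e,ray(K2,P2,[e[0]],.075)[0])
hsv=cv2.cvtColor(im,cv2.COLOR_BGR2HSV)
print("flange",[(y,int(np.argmax(np.diff(im[y,190:250,0].astype(int))))+190) for y in(175,185)])
E
```

```text
[0.4938 0.2814 0.1636] [-179.5319   -0.3253 -179.6255] 34.6 [29.816   7.5145  9.194  92.1928 -0.2478 29.4413] [-0.4607 -0.2374 -0.2624]
top ((158.93148803710938, 239.93226623535156), (43.582855224609375, 43.74647521972656), 177.3247528076172) [0.4933 0.2821 0.075 ]
side ((213.27313232421875, 331.4232177734375), (46.15928268432617, 49.16269302368164), 51.34935760498047) [0.4918 0.2885 0.075 ]
flange [(175, 217), (185, 216)]
```

```bash
python3 - <<'E'
from h import *
for n,f,r in(("top","pics/top0.png",32),("side","pics/side0.png",60)):
    K2,P2=pose(n);a=cv2.imread(f);c=proj(K2,P2,[[.493,.282,.075]])[0].round().astype(int)
    g=cv2.cvtColor(a,cv2.COLOR_BGR2GRAY);p=g[c[1]-r:c[1]+r,c[0]-r:c[0]+r]
    print(n,c,"row",g[c[1],c[0]-r:c[0]+r:1 if n=="top" else 2].tolist(),"col",g[c[1]-r:min(384,c[1]+r):1 if n=="top" else 2,c[0]].tolist())
    for t in np.percentile(p,[70,80,85,90]):
        m=((g>t)*255).astype(np.uint8);w=np.zeros_like(m);cv2.circle(w,tuple(int(v) for v in c),r-10,255,-1);m&=w
        cs=max(cv2.findContours(m,0,1)[0],key=cv2.contourArea);e=cv2.fitEllipse(cv2.convexHull(cs));print(t,np.round(e[0],2),np.round(e[1],1),ray(K2,P2,[e[0]],.075)[0])
E
```

```text
top [159 240] row [145, 144, 145, 144, 144, 146, 147, 143, 148, 143, 136, 132, 152, 168, 155, 142, 165, 177, 183, 181, 168, 138, 77, 29, 43, 80, 113, 129, 132, 131, 130, 130, 130, 131, 129, 128, 118, 84, 53, 69, 133, 168, 176, 174, 174, 157, 111, 64, 71, 101, 102, 98, 76, 49, 26, 30, 21, 35, 64, 80, 77, 78, 78, 79] col [124, 124, 125, 125, 122, 125, 126, 125, 125, 125, 140, 159, 158, 162, 143, 121, 138, 167, 174, 175, 171, 159, 118, 54, 35, 66, 105, 126, 133, 132, 133, 132, 130, 129, 131, 128, 120, 99, 58, 39, 77, 139, 173, 175, 176, 176, 159, 133, 143, 171, 180, 180, 175, 149, 101, 108, 126, 131, 134, 135, 140, 139, 140, 139]
144.0 [158.8  239.93] [43.2 43.9] [0.4933 0.2824 0.075 ]
158.0 [157.39 239.59] [28.4 29.9] [0.4943 0.2863 0.075 ]
164.0 [157.31 239.6 ] [28.2 29.5] [0.4943 0.2865 0.075 ]
173.0 [157.08 239.75] [27.1 28.5] [0.4939 0.2871 0.075 ]
side [215 328] row [85, 85, 87, 83, 87, 89, 87, 88, 82, 89, 98, 120, 120, 119, 115, 118, 104, 84, 124, 126, 123, 120, 78, 34, 38, 55, 85, 92, 91, 91, 89, 92, 91, 81, 49, 37, 51, 110, 126, 125, 124, 106, 53, 67, 90, 110, 111, 111, 106, 87, 95, 92, 66, 58, 61, 59, 59, 60, 64, 78] col [72, 97, 103, 95, 99, 104, 100, 102, 102, 90, 89, 89, 88, 88, 93, 112, 114, 114, 112, 78, 107, 127, 125, 125, 114, 74, 38, 48, 84, 90, 89, 92, 91, 92, 90, 93, 74, 55, 55, 116, 136, 139, 137, 125, 61, 61, 113, 125, 127, 126, 124, 126, 126, 125, 125, 109, 96, 94]
96.0 [213.06 334.75] [79.6 86.9] [0.488  0.2928 0.075 ]
104.0 [213.26 331.48] [46.  48.6] [0.4918 0.2886 0.075 ]
113.0 [213.21 331.64] [45.1 47.9] [0.4916 0.2888 0.075 ]
123.0 [213.05 331.94] [43.6 46.6] [0.4915 0.2894 0.075 ]
```

send_rows(
  targets="0.5 2 3 0 255;1 4 7 0 255;1 6 11 0 255;1 6 14 0 255;1 6 15 0 255;1 6 15 0 255;1 6 15 0 255;1 6 15 0 255;1 6 15 0 255;1 6 15 0 255",
)

```text
time: 35.85
ee_pos: [0.4926, 0.2883, 0.1483]
tcp_rot: [-179.5, -0.3, -179.6]
wrist_force: [-0.3, -0.9, -0.6]
opening: 0.0301
grasp_force: 79.3
```

```bash
python3 - <<'E'
from h import *
K,P=pose("wrist");im=camera("wrist");o=bot.get_obs();print(o["ee_pos"],o["tcp_rot"],o["time"],np.abs(o["qd"]).max(),o["wrist_force"])
cv2.imwrite("pics/w9raw.png",im);g=cv2.cvtColor(im,cv2.COLOR_BGR2GRAY)
zt=o["ee_pos"][2]-.0234
for y in(174,180,186): print("flange",y,(l:=212+np.argmax(np.diff(im[y,212:235,0].astype(int)))+.5),g[y,210:236].tolist(),g[y,276:304].tolist())
# ring outer edge on a horizontal profile above the flange
for y in(100,115,130,145,160): print(y,g[y,130:390:4].tolist())
print("ring predicted px",proj(K,P,[[.493+.045*np.cos(a),.2873+.045*np.sin(a),.075] for a in np.radians([0,90,180,270])]))
E
```

```text
[0.4925 0.2883 0.1483] [-179.5376   -0.3377 -179.5595] 35.9 0.10811257157425896 [-0.6054  0.3942 -0.5807]
flange 174 217.5 [146, 163, 161, 163, 161, 163, 163, 161, 164, 164, 162, 161, 163, 163, 161, 159, 158, 158, 157, 151, 116, 46, 37, 37, 39, 38] [169, 198, 201, 203, 205, 206, 204, 205, 207, 205, 205, 219, 240, 245, 245, 246, 246, 245, 247, 247, 229, 84, 19, 37, 104, 202, 233, 232]
flange 180 222.5 [164, 159, 163, 162, 162, 165, 166, 161, 166, 163, 162, 164, 180, 223, 231, 231, 231, 232, 232, 231, 232, 233, 231, 232, 233, 231] [234, 233, 233, 233, 233, 233, 231, 232, 233, 233, 234, 233, 239, 245, 245, 245, 245, 245, 245, 245, 246, 247, 237, 98, 35, 54, 149, 231]
flange 186 222.5 [161, 160, 161, 162, 163, 160, 165, 162, 159, 163, 164, 161, 173, 215, 232, 231, 231, 232, 233, 232, 231, 231, 232, 232, 231, 232] [233, 232, 233, 233, 233, 231, 231, 232, 231, 232, 232, 234, 238, 244, 244, 244, 246, 245, 245, 246, 246, 246, 248, 238, 86, 32, 57, 152]
100 [181, 184, 182, 181, 182, 179, 176, 179, 179, 182, 180, 181, 180, 178, 181, 181, 182, 182, 183, 167, 167, 169, 168, 168, 168, 171, 170, 1
[... 884 characters left out ...]
 125, 123, 122, 122, 121, 123, 144, 232, 224, 230, 233, 230, 229, 229, 222, 146, 143, 9, 34, 38, 45, 110, 95, 56, 50, 39, 33, 105, 235, 235, 232, 230, 236, 233, 234, 236, 234, 187, 185, 185, 201, 186, 187, 185, 187, 185, 183, 184, 185, 184, 181, 184, 183, 183, 184, 181]
160 [144, 143, 145, 143, 138, 136, 135, 117, 112, 111, 113, 115, 114, 114, 115, 110, 146, 141, 144, 144, 150, 63, 90, 235, 236, 236, 239, 245, 244, 244, 244, 244, 244, 245, 245, 244, 245, 245, 246, 245, 40, 232, 234, 233, 235, 234, 198, 194, 195, 195, 196, 200, 192, 194, 191, 192, 191, 192, 193, 189, 189, 190, 188, 188, 186]
ring predicted px [[253.4142 238.4241]
 [304.9141 191.9994]
 [254.1411 139.8709]
 [202.6962 191.0494]]
```

The ring's edge points in the wrist image put its middle about 1.5 mm farther out and 2 mm to the right of the housing, so I make a small correction and then hold still.

send_rows(
  targets="-0.8 -1 0 0 255;-1.5 -2 0 0 255;-1.5 -2 0 0 255;-1.5 -2 0 0 255;-1.5 -2 0 0 255;-1.5 -2 0 0 255;-1.5 -2 0 0 255;-1.5 -2 0 0 255",
)

```text
time: 36.9
ee_pos: [0.494, 0.2863, 0.1483]
tcp_rot: [-179.5, -0.3, -179.6]
wrist_force: [0.5, 0.0, -1.3]
opening: 0.0303
grasp_force: 79.3
```

```bash
python3 - <<'E'
from h import *
from workcell import ticket
o=bot.get_obs();print(o["ee_pos"],o["tcp_rot"],o["time"],o["opening"],np.abs(o["qd"]).max())
print(ticket.job_done())
E
```

```text
[0.494  0.2863 0.1483] [-179.538    -0.3361 -179.5604] 36.9 0.030265788772890708 0.032400058122915465
the job is handed in; nothing more can be done
None
```

I handed the job in at 36.9 s: the housing went through the wide slot and back through the narrow one, and is held still about 50 mm above the ring. In the narrow slot the press swung between about 0 and 15 N, so it may have lifted or pitched by up to about 1–2 mm. I also viewed 12 pictures against the limit of 10.

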